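# Put the colour-coded chopping boards away

### The job

The four colour-coded chopping boards are dry: move them one by one from the wire drying rack into the dark wooden storage stand, each into the slot with the tag of its own colour, so that raw meat, fish, salad and cooked food never share a board. Each board must stand upright on its long edge, fully down in its slot and centred lengthwise over the stand's front and back wires; do not let a board tip over or fall flat, and do not knock or push the green tin behind the racks or the food tub beside them.

Things in the scene. Friction and masses are not known exactly. Their poses are not given: they have to be found in the camera images.
- board_red: red plastic chopping board, 170 long x 130 high x 10 mm, 0.2 kg, on its long edge in a slot of the wire drying rack (4 slots 56 mm apart; wire dividers reach 80 mm above the boards' lower edge). Origin: middle of the lower edge; x along its length, y through its thickness, z up, upper edge at z = 130 mm. Hand hole 18 x 60 mm near its +x end, solid in the middle. Either end may face forward.
- board_blue: blue plastic chopping board, 170 long x 130 high x 10 mm, 0.2 kg, on its long edge in a slot of the wire drying rack (4 slots 56 mm apart; wire dividers reach 80 mm above the boards' lower edge). Origin: middle of the lower edge; x along its length, y through its thickness, z up, upper edge at z = 130 mm. Hand hole 18 x 60 mm near its +x end, solid in the middle. Either end may face forward.
- board_green: green plastic chopping board, 170 long x 130 high x 10 mm, 0.2 kg, on its long edge in a slot of the wire drying rack (4 slots 56 mm apart; wire dividers reach 80 mm above the boards' lower edge). Origin: middle of the lower edge; x along its length, y through its thickness, z up, upper edge at z = 130 mm. Hand hole 18 x 60 mm near its +x end, solid in the middle. Either end may face forward.
- board_yellow: yellow plastic chopping board, 170 long x 130 high x 10 mm, 0.2 kg, on its long edge in a slot of the wire drying rack (4 slots 56 mm apart; wire dividers reach 80 mm above the boards' lower edge). Origin: middle of the lower edge; x along its length, y through its thickness, z up, upper edge at z = 130 mm. Hand hole 18 x 60 mm near its +x end, solid in the middle. Either end may face forward.
- tag_red: red tag, 16 x 34 x 14 mm, fixed at the front of the wooden stand before its slot. Origin: middle of its underside; x along the slot away from the robot, y across the slots (56 mm apart), z up. A stored board's origin is at (110, 0, 3) mm from here, its length along x. Slot 14 mm wide up to 55 mm above the board's lower edge, flaring to 30 mm at 80 mm (wire tops); wires at x = 60 and 160 mm.
- tag_blue: blue tag, 16 x 34 x 14 mm, fixed at the front of the wooden stand before its slot. Origin: middle of its underside; x along the slot away from the robot, y across the slots (56 mm apart), z up. A stored board's origin is at (110, 0, 3) mm from here, its length along x. Slot 14 mm wide up to 55 mm above the board's lower edge, flaring to 30 mm at 80 mm (wire tops); wires at x = 60 and 160 mm.
- tag_green: green tag, 16 x 34 x 14 mm, fixed at the front of the wooden stand before its slot. Origin: middle of its underside; x along the slot away from the robot, y across the slots (56 mm apart), z up. A stored board's origin is at (110, 0, 3) mm from here, its length along x. Slot 14 mm wide up to 55 mm above the board's lower edge, flaring to 30 mm at 80 mm (wire tops); wires at x = 60 and 160 mm.
- tag_yellow: yellow tag, 16 x 34 x 14 mm, fixed at the front of the wooden stand before its slot. Origin: middle of its underside; x along the slot away from the robot, y across the slots (56 mm apart), z up. A stored board's origin is at (110, 0, 3) mm from here, its length along x. Slot 14 mm wide up to 55 mm above the board's lower edge, flaring to 30 mm at 80 mm (wire tops); wires at x = 60 and 160 mm.
- tin: green food tin with a gold lid, 75 mm across, 58 mm high, standing behind the two racks; origin: middle of its underside. A bystander.
- food_tub: clear food tub with an orange lid, 109 x 149 x 61 mm, to the left of the drying rack; origin: middle of its underside. A bystander.
There are look-alikes about, which are no part of the job. Leave any white look-alike of the board_green alone.

How it is judged (in metres and radians):
At the end, for the whole second after the job is handed in: Every board stands in the slot of its own colour: origin 110 mm behind the tag's (-20/+22 mm lengthwise, 10 mm sideways), fully down (-3 to +10 mm of the tag's underside), along the slot within 0.15 rad either way round, upright within 0.2 rad, at rest, released (x of board_red in the frame of tag_red between 0.09 and 0.132 m and y of board_red in the frame of tag_red between -0.01 and 0.01 m and z of board_red in the frame of tag_red between -0.003 and 0.01 m and angle between the x axis of board_red and the x axis of tag_red, either way round below 0.15 rad and angle between each of board_red, board_blue, board_green, board_yellow's own z axis and vertical below 0.2 rad and linear speed of each of board_red, board_blue, board_green, board_yellow below 0.02 m/s and angular speed of each of board_red, board_blue, board_green, board_yellow below 0.3 rad/s and x of board_blue in the frame of tag_blue between 0.09 and 0.132 m and y of board_blue in the frame of tag_blue between -0.01 and 0.01 m and z of board_blue in the frame of tag_blue between -0.003 and 0.01 m and angle between the x axis of board_blue and the x axis of tag_blue, either way round below 0.15 rad and x of board_green in the frame of tag_green between 0.09 and 0.132 m and y of board_green in the frame of tag_green between -0.01 and 0.01 m and z of board_green in the frame of tag_green between -0.003 and 0.01 m and angle between the x axis of board_green and the x axis of tag_green, either way round below 0.15 rad and x of board_yellow in the frame of tag_yellow between 0.09 and 0.132 m and y of board_yellow in the frame of tag_yellow between -0.01 and 0.01 m and z of board_yellow in the frame of tag_yellow between -0.003 and 0.01 m and angle between the x axis of board_yellow and the x axis of tag_yellow, either way round below 0.15 rad); the robot touches nothing.
It fails at once if the green tin was knocked or pushed away (distance of tin from where it was at the start of the episode above 0.03 m or angle between tin's own z axis and vertical above 0.35 rad).
It fails at once if the food tub was knocked or pushed away (distance of food_tub from where it was at the start of the episode above 0.03 m or angle between food_tub's own z axis and vertical above 0.35 rad).
It fails at once if a board was tipped over or fell flat (angle between any of board_red, board_blue, board_green, board_yellow's own z axis and vertical above 0.8 rad).
It also fails if it takes over 120 s, if anything falls off the work surface, if the arm or the gripper's body presses on something with over 40 N, if the wrist force passes 120 N, or if a joint passes its speed limit or range.

### The arm

A 6-joint arm with a two-finger parallel gripper is mounted at the origin on a cart in front of the work surface, level with it; the furniture and walls round the work are solid. World frame = base frame: x ahead of the robot, y to its left, z up, the work surface at z = 0. Lengths are in mm, angles in rad, forces in N, time in s.
With the tool pointing down it reaches from about 150 to 775 mm from the base axis. Payload 6.1 kg.
Tool frame: the origin (TCP) lies at the centre of the arm's flange, where the gripper is bolted on; the fingertips stand 173 mm ahead of it and the grasp point (between the pads) lies 155 mm ahead of it; z points along the fingers, y is the line along which they close (so a half turn about z gives the same grasp; the last joint's range is limited). The gripper opens to 85 mm and grips with 20 to 120 N. Pads are 22 mm wide; open, the fingers measure 114 mm over their backs; the gripper's body (76 mm by 85 mm) begins 54 mm behind the grasp point. The pads swing forward as they close: fully open they stand 13 mm farther back than shut.
Start: joints at [1.176, 0.126, -0.04, 1.405, 0, 1.571], TCP at [201.92, 484.6, 404.695] pointing down, gripper open.
Joint ranges: [-2.72, 2.72], [-0.95, 1.95], [-1.27, 1.35], [-1.78, 2.02], [-1.46, 1.47], [-3.14, 3.14]. Speed limits (rad/s): [2.39, 2.39, 3.01, 3.14, 3.14, 3.14].

### API

Orientations are given as a rotation vector (axis times angle).
In Python, from rig import manip, eyes, job, nets gives the robot as it stands.
- The arm moves only by the shell command python3 -m crank 'ROWS' [FORCE]. ROWS is JSON, a list of rows, each a list of 5 numbers: the shift along the tool's x, y, z in units of 40 mm (1.0 is 40 mm), then the turn about the tool's z in units of 8 degrees (1.0 is 8 degrees), then the finger opening in mm, from 0 to 85.4. A call has 1 to 10 rows; each row shifts and turns the commanded pose from where the row before left it, along the tool's axes as they then stand; what a row does not reach is not made up. A row lasts 1/8 s, in which the tool goes at most 62.5 mm and 10.7 degrees, less where a joint would pass 70% of its speed; a pose out of reach is approached as far as the arm can. A call is refused whole if a number of a shift passes 1 or a number of a turn 1, either way. A call with a gripper value outside its range is refused whole. The fingers move at their own pace and stop on an object; FORCE is the grip in N (left out, the last holds). Time passes only in rows, so rows that do not move let the fingers close. It gives the time, the measured TCP pose, the force, the opening and the grip force at its end, in the units of the state.
- manip.read_state(): the state, without advancing time (a new reading comes with each control period).
- eyes.read_camera(name): name is "side" or "top" or "wrist"; returns the picture (480x640x3 uint8, blue, green, red); there is no depth.
- eyes.get_calibration(name): a dict with "vfov" (degrees; the focal length in pixels is half the picture's height over the tangent of half this angle, whatever the lens; pixels are square), "cx", "cy" (the principal point, pixels), "D" ([k1, k2, p1, p2, k3] as OpenCV has them; the pictures are not rectified), "extrinsics" (4x4, takes a point from camera to world coordinates); the wrist camera has in their place "tool_from_camera" (4x4, takes a point from camera to tool coordinates, whose origin is the TCP and whose axes are the flange's). Camera axes: x right, y down, z forward; pixel columns grow to the right and rows downward; lengths in mm; the calibration is good to about 2 mm. A picture is of the moment at which its call begins: read the wrist's pose just before it. get_calibration takes no time and is no camera call.
- job.finish_job(): hands the job in; it is judged then, once.
Trained networks look in the newest picture that a camera, given by its name, has taken for a name from the list of things; names that differ only in an ending like _2 or _b are one class to them, and where a whole thing is asked for, a point or a joint stands for the part that bears it (a point fixed in the world has none). Each returns a list of dicts, best first, with "confidence" (0 to 1); they miss things now and then, are a little off and sometimes report something else, mostly with a low value. They report only what shows in the picture. A call takes as long as a camera call. They do not tell look-alikes from the thing itself.
- nets.search_frame(camera, target): "box" ([left, top, right, bottom] in pixels, round what is visible of it).
- nets.outline_of(camera, target): "region" (480x640 bool, what is visible of it) and "box" ([left, top, right, bottom] in pixels, round what is visible of it).
The state is a dict: "time": time; "joint_positions": joint angles; "joint_velocities": joint speeds; "effort": joint torques, N m; "tcp_pos": TCP position; "orientation": TCP orientation; "force": force on the tool from outside, world axes, zero at the start; "moment": the same for the moment, N m; "gripper_width": finger opening in mm; "finger_force": force on a finger pad.
Only numpy, scipy, OpenCV 4.12 (cv2) and the standard library are available. Lean on these libraries where they do the work, as an engineer would, in place of code of your own. Each camera call takes 0.05 s, during which the arm holds its last target. There are 200 camera calls.

## Working session

There is one attempt and no reset: what is moved stays moved. The work goes in short steps, Python scripts to look and compute and a shell command to move; the robot and the scene stay as the last step left them, time stands still between calls to the robot, and variables do not carry over. Pictures are saved under pics/ and viewed, at most 14 in all, crops included, and the job is handed in when it is done.

```bash
ls; mkdir -p pics; python3 - <<'E'
from rig import manip, eyes, job, nets
import cv2, numpy as np
s=manip.read_state(); print({k:np.round(v,3).tolist() for k,v in s.items()})
ims=[]
for c in ["side","top"]:
    im=eyes.read_camera(c); cv2.imwrite(f"pics/{c}0.png",im)
    k=eyes.get_calibration(c); print(c,k)
print(eyes.get_calibration("wrist"))
for c in ["side","top"]:
    for n in ["board_red","board_blue","board_green","board_yellow","tag_red","tag_blue","tag_green","tag_yellow","tin","food_tub"]:
        print(c,n,[(np.round(d["box"]).tolist(),round(d["confidence"],2)) for d in nets.search_frame(c,n)])
E
```

```text
pics
{'time': 0.0, 'joint_positions': [1.176, 0.126, -0.041, 1.405, -0.0, 1.571], 'joint_velocities': [0.001, 0.001, -0.001, -0.001, 0.001, 0.001], 'effort': [-0.0, -43.591, 35.293, 0.017, 0.0, 0.0], 'tcp_pos': [201.882, 484.488, 403.917], 'orientation': [-0.616, -3.08, 0.002], 'force': [0.269, 0.597, -0.248], 'moment': [0.02, -0.032, 0.018], 'finger_force': 0.0, 'gripper_width': 85.522}
side {'vfov': 44.33042102963679, 'cx': 314.99576671371744, 'cy': 248.07913601070393, 'D': array([-0.12718783,  0.        ,  0.        ,  0.        ,  0.        ]), 'extrinsics': array([[-8.99872214e-01, -1.79998989e-01,  3.97278696e-01,
        -7.72924956e+01],
       [-4.35977882e-01,  3.97080597e-01, -8.07620138e-01,
         1.35722180e+03],
       [-1.23808535e-02, -8.99959646e-01, -4.35797374e-01,
         6.64069389e+02],
       [ 0.00000000e+00,  0.00000000e+00,  0.00000000e+00,
         1.00000000e+00]])}
top {'vfov': 51.75523012111231, 'cx': 317.9926390277851, 'cy': 238.60863980038195, 'D': array([0.04244926, 0.        , 0.        , 0.        , 0.        ]), 'extrinsics': array([[ 1.6698755
[... 1513 characters left out ...]
]
top board_blue [([227.0, 187.0, 244.0, 266.0], 0.6)]
top board_green [([304.0, 176.0, 308.0, 260.0], 0.83), ([199.0, 296.0, 220.0, 379.0], 0.74), ([466.0, 211.0, 530.0, 272.0], 0.68)]
top board_yellow [([278.0, 187.0, 287.0, 264.0], 0.77)]
top tag_red [([417.0, 253.0, 430.0, 257.0], 0.38)]
top tag_blue [([347.0, 256.0, 357.0, 264.0], 0.56), ([132.0, 225.0, 198.0, 277.0], 0.34)]
top tag_green [([394.0, 253.0, 408.0, 262.0], 0.41), ([254.0, 181.0, 264.0, 261.0], 0.36)]
top tag_yellow [([372.0, 256.0, 384.0, 259.0], 0.66)]
top tin [([302.0, 175.0, 309.0, 259.0], 0.6), ([301.0, 114.0, 333.0, 154.0], 0.56)]
top food_tub [([130.0, 225.0, 195.0, 274.0], 0.65), ([228.0, 184.0, 244.0, 262.0], 0.3)]
```

View pics/side0.png

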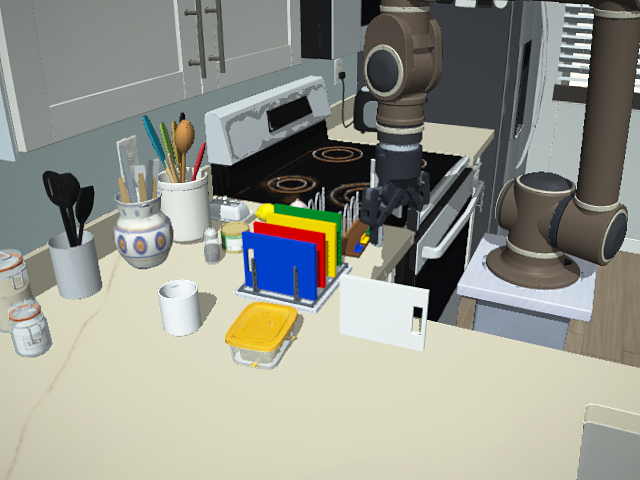

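View pics/top0.png

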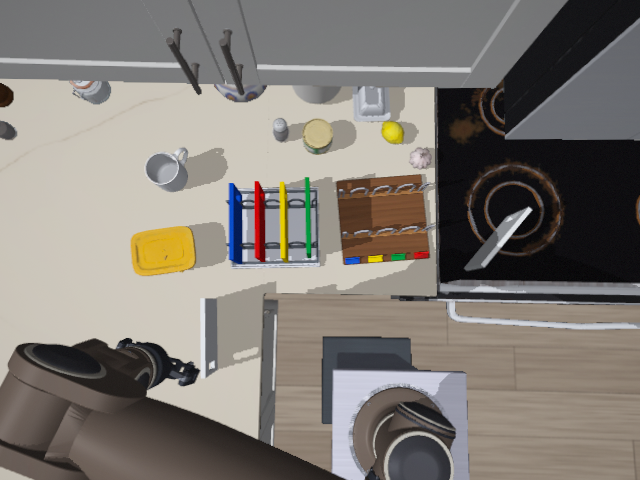

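Side: boards left to right are blue (280,265), red (290,255), yellow (305,240) and green (320,225). The stand is mostly hidden behind the arm, and a white look-alike is at (385,312).
Top: the upper edges are blue (235,222), red (260,220), yellow (284,222) and green (308,217). The tags are blue (352,260), yellow (376,259), green (398,257) and red (421,255). White look-alikes are at (208,337) and (500,240). The tin is at (317,135) and the tub at (164,250).

Things that could be taken for board_green: the green board (308,217), which I choose, and the white ones at (208,337) and (500,240), which I leave alone.

```bash
cat > h.py <<'E'
from rig import manip, eyes, job, nets
import cv2, numpy as np
from scipy.spatial.transform import Rotation as R
COL=["red","blue","green","yellow"]
def T_tool():
    s=manip.read_state(); T=np.eye(4); T[:3,:3]=R.from_rotvec(s["orientation"]).as_matrix(); T[:3,3]=s["tcp_pos"]; return T
def cam(name,T=None):
    k=eyes.get_calibration(name); f=240/np.tan(np.radians(k["vfov"])/2)
    K=np.array([[f,0,k["cx"]],[0,f,k["cy"]],[0,0,1.]])
    E=k["extrinsics"] if name!="wrist" else T@k["tool_from_camera"]
    return K,np.array(k["D"],float),np.array(E)
def rays(c,px):
    K,D,E=c; n=cv2.undistortPoints(np.asarray(px,float).reshape(-1,1,2),K,D)[:,0]
    return E[:3,3], np.c_[n,np.ones(len(n))]@E[:3,:3].T
def onz(c,px,z):
    o,d=rays(c,px); return o+d*((z-o[2])/d[:,2])[:,None]
def proj(c,P):
    K,D,E=c; M=np.linalg.inv(E)
    return cv2.projectPoints(np.asarray(P,float).reshape(-1,3),cv2.Rodrigues(M[:3,:3])[0],M[:3,3],K,D)[0][:,0]
def tri(cs,pxs):
    A=np.zeros((3,3));b=np.zeros(3)
    for c,p in zip(cs,pxs):
        o,d=rays(c,[p]); d=d[0]/np.linalg.norm(d[0]); Q=np.eye(3)-np.outer(d,d); A+=Q;b+=Q@o
    P=np.linalg.solve(A,b); return P
HUE={"red":[(0,8),(172,180)],"blue":[(105,130)],"green":[(50,80)],"yellow":[(24,34)]}
def mask(im,col,s=120,v=60):
    h=cv2.cvtColor(im,cv2.COLOR_BGR2HSV); m=np.zeros(h.shape[:2],np.uint8)
    for a,b in HUE[col]: m|=cv2.inRange(h,(a,s,v),(b,255,255))
    return m
def blobs(m,amin=30):
    n,l,st,ce=cv2.connectedComponentsWithStats(m)
    return [(st[i],ce[i],l==i) for i in sorted(range(1,n),key=lambda i:-st[i][4]) if st[i][4]>amin]
E
python3 - <<'E'
from h import *
im=cv2.imread("pics/top0.png"); c=cam("top")
for n in COL:
    for st,ce,l in blobs(mask(im,n))[:4]:
        if 200<ce[0]<440 and 165<ce[1]<280: print(n,st.tolist(),ce.round(1),"z145",onz(c,[ce],145)[0].round(),"z20",onz(c,[ce],20)[0].round())
for p,z in [((317,135),58),((195,250),61),((208,337),130),((437,240),0),((360,75),400)]: print(p,onz(c,[p],z)[0].round())
E
```

```text
red [254, 181, 11, 81, 760] [259.3 222.3] z145 [482. 332. 145.] z20 [502. 348.  20.]
red [413, 251, 16, 8, 111] [420.8 254.7] z145 [417. -23. 145.] z20 [429. -48.  20.]
blue [228, 183, 15, 81, 973] [234.8 224.4] z145 [477. 386. 145.] z20 [496. 407.  20.]
blue [345, 257, 15, 7, 96] [352.2 260.1] z145 [402. 127. 145.] z20 [413. 118.  20.]
green [305, 177, 7, 81, 374] [307.6 217.5] z145 [495. 226. 145.] z20 [516. 229.  20.]
green [391, 253, 15, 8, 90] [397.7 256.5] z145 [412.  27. 145.] z20 [423.   7.  20.]
yellow [279, 182, 9, 81, 582] [283.3 222.3] z145 [483. 279. 145.] z20 [503. 288.  20.]
yellow [368, 255, 15, 8, 98] [375.  258.3] z145 [407.  77. 145.] z20 [418.  63.  20.]
(317, 135) [713. 209.  58.]
(195, 250) [427. 491.  61.]
(208, 337) [232. 437. 130.]
(437, 240) [468. -93.   0.]
(360, 75) [705. 133. 400.]
```

```bash
python3 -m crank '[[-0.94,-0.24,0,0,50],[-0.94,-0.24,0,0,50],[-0.94,-0.24,0,0,50],[-0.94,-0.24,0,0,50],[-0.94,-0.24,0,0,50],[-0.94,-0.24,0,0,50],[-0.94,-0.24,0,0,50],[-0.94,-0.24,0,0,50],[0,0,0,-0.94,50],[0,0,0,-0.94,50]]'; python3 -m crank '[[0,0,0,-0.94,50],[0,0,0,0,50],[0,0,0,0,50]]'
cat > look.py <<'E'
from h import *
import sys
tag=sys.argv[1]; T=T_tool(); im=eyes.read_camera("wrist"); cv2.imwrite(f"pics/{tag}.png",im); np.save(f"pics/{tag}.npy",T)
print(T[:3].round(3).tolist(), "t",manip.read_state()["time"])
E
python3 look.py w1
```

```text
time: 2.35
tcp_pos: [450.6, 297.5, 404.5]
orientation: [-0.203, -3.135, 0.0]
force: [-0.0, -0.2, -0.4]
gripper_width: 50.2
finger_force: 0.0
time: 2.72
tcp_pos: [450.0, 298.0, 404.7]
orientation: [0.005, 3.142, 0.0]
force: [0.1, 0.3, -0.7]
gripper_width: 50.1
finger_force: 0.0
[[-1.0, 0.003, 0.0, 450.018], [0.003, 1.0, 0.0, 298.047], [-0.0, 0.0, -1.0, 404.709]] t 2.775
```

View pics/w1.png

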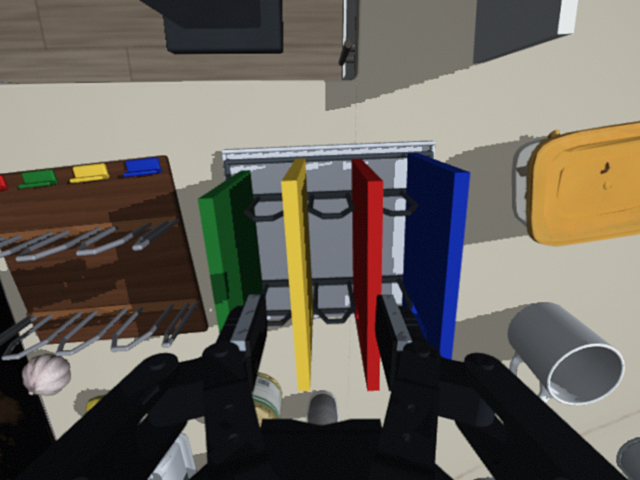

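w1 (top of the picture is nearest the robot) shows the near top corners at green (225,185), yellow (294,165), red (366,165) and blue (455,170). The tags are red (2,183), green (39,178), yellow (89,172) and blue (142,166). The stand wires lean left in the picture.

```bash
python3 -m crank '[[0.75,-0.85,0,0,50],[0.75,-0.85,0,0,50],[0,-0.85,0,0,50],[0,-0.85,0,0,50],[0,-0.85,0,0,50],[0,-0.85,0,0,50],[0,0,0,0,50],[0,0,0,0,50]]'; python3 look.py w2; python3 - <<'E'
from h import *
cv=[cam("wrist",np.load(f"pics/w{i}.npy")) for i in (1,2)]
for i in (1,2):
    im=cv2.imread(f"pics/w{i}.png")
    for n in COL:
        for st,ce,l in blobs(mask(im,n),80)[:4]: print(i,n,st.tolist(),ce.round(1))
E
```

```text
time: 3.78
tcp_pos: [389.9, 94.2, 404.8]
orientation: [0.003, 3.141, 0.001]
force: [0.2, 0.7, -0.3]
gripper_width: 50.1
finger_force: 0.0
[[-1.0, 0.002, 0.0, 389.889], [0.002, 1.0, 0.0, 94.243], [-0.0, 0.0, -1.0, 404.821]] t 3.825
1 red [352, 159, 32, 232, 3197] [372.6 269.6]
1 red [0, 174, 9, 17, 107] [  3.  183.5]
1 blue [408, 153, 62, 207, 3022] [452.2 253.4]
1 blue [123, 157, 39, 20, 575] [142.1 166.8]
1 blue [411, 302, 16, 37, 146] [418.4 319.3]
1 green [198, 171, 52, 161, 3506] [221.1 250.9]
1 green [18, 169, 40, 20, 525] [ 38.1 178.5]
1 yellow [282, 158, 31, 233, 4052] [297.6 271. ]
1 yellow [70, 164, 39, 18, 501] [ 89.5 172.6]
1 yellow [86, 397, 15, 16, 109] [ 91.8 403.3]
2 red [538, 216, 102, 226, 11923] [598.3 323.9]
2 red [170, 228, 36, 21, 595] [187.5 237.9]
2 blue [589, 211, 51, 43, 930] [615.1 229.1]
2 blue [326, 214, 34, 19, 551] [342.1 223.1]
2 blue [621, 387, 12, 15, 87] [626.  394.2]
2 green [437, 227, 69, 130, 1553] [486.2 296.9]
2 green [222, 224, 33, 19, 513] [238.1 233.1]
2 yellow [485, 216, 100, 192, 9024] [535.  305.4]
2 yellow [274, 220, 32, 18, 485] [289.7 228.4]
```

View pics/w2.png

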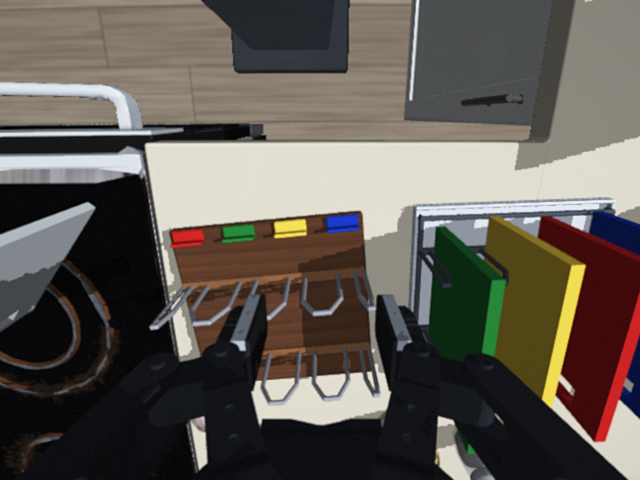

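w2 shows all four tags: red (187,238), green (238,233), yellow (290,228) and blue (342,223). The near top corner of the green board is about (500,275). Next I triangulate the tags and enlarge the boards.

```bash
python3 - <<'E'
from h import *
cv=[cam("wrist",np.load(f"pics/w{i}.npy")) for i in (1,2)]; ct=cam("top")
D={"green":[(38.1,178.5),(238.1,233.1),(397.7,256.5)],"blue":[(142.1,166.8),(342.1,223.1),(352.2,260.1)],"yellow":[(89.5,172.6),(289.7,228.4),(375,258.3)],"red":[None,(187.5,237.9),(420.8,254.7)]}
for n,p in D.items():
    if p[0]: print(n,"w1w2",tri(cv,p[:2]).round(1))
    print(n,"w2top",tri([cv[1],ct],p[1:]).round(1), "w2 z12", onz(cv[1],[p[1]],12).round(1))
a=cv2.imread("pics/w1.png")[140:400,180:480]; b=cv2.imread("pics/w2.png")[200:460,420:640]
cv2.imwrite("pics/crop.png",cv2.resize(np.hstack([a,b]),None,fx=1.53,fy=1.53,interpolation=cv2.INTER_CUBIC))
E
```

```text
green w1w2 [421.8   5.3  19.3]
green w2top [422.9   6.1  18.1] w2 z12 [[424.5   3.3  12. ]]
blue w1w2 [410.8 116.9  19.9]
blue w2top [413.2 117.5  12.3] w2 z12 [[413.5 117.3  12. ]]
yellow w1w2 [416.4  61.   19.5]
yellow w2top [418.4  61.3  14.7] w2 z12 [[419.3  60.2  12. ]]
red w2top [428.  -49.5  19.3] w2 z12 [[429.9 -53.2  12. ]]
```

View pics/crop.png

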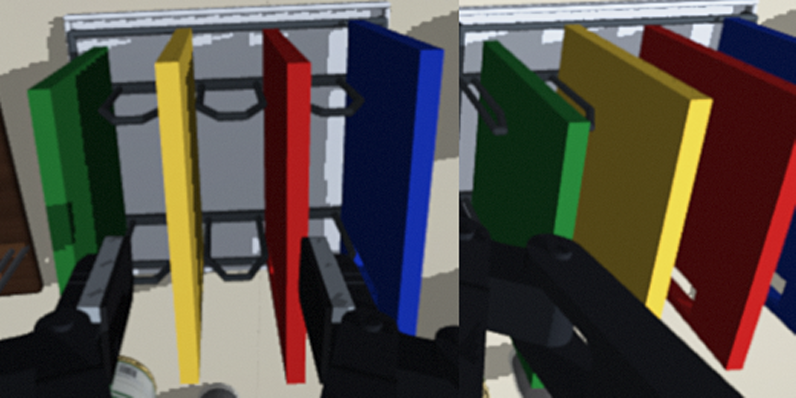

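The crop shows the near top corners clearly in both views. The upper faces are bright strips, and the boards are nearly along world x.

```bash
python3 - <<'E'
from h import *
cv=[cam("wrist",np.load(f"pics/w{i}.npy")) for i in (1,2)]
print("G near",tri(cv,[(206.1,198.2),(497.8,280.4)]).round(1))
print("Y near",tri(cv,[(289.8,181.2),(577.5,264.7)]).round(1))
print("R far",tri(cv,[(373.5,389.7),(600.4,440.5)]).round(1))
for z in (138,146):
  P=onz(cv[0],[(206.1,198.2),(223,330),(289.8,181.2),(303.5,390.3),(374.1,181.2),(373.5,389.7),(461.7,173.3),(446,355)],z); print(z,P.round(1).tolist())
  for a,b in ((0,1),(2,3),(4,5),(6,7)): d=P[b]-P[a]; print("yaw",round(np.arctan2(d[1],d[0]),3),end=' ')
im=cv2.imread("pics/top0.png"); c=cam("top")
for n in ["green","yellow","red","blue"]:
    m=blobs(mask(im,n,120,130))[0]; print(n,m[0].tolist(),m[1].round(1),onz(c,[m[1]],142).round(1))
E
```

```text
G near [415.3 221.8 148.6]
Y near [403.8 277.8 148.4]
R far [572.2 339.9 150. ]
138 [[417.1, 218.5, 138.0], [523.6, 219.9, 138.0], [405.6, 276.9, 138.0], [583.8, 282.6, 138.0], [405.8, 334.3, 138.0], [583.5, 342.1, 138.0], [400.6, 393.5, 138.0], [548.4, 399.9, 138.0]]
yaw 0.014 yaw 0.032 yaw 0.044 yaw 0.043 146 [[415.3, 221.2, 146.0], [518.2, 222.6, 146.0], [404.2, 277.6, 146.0], [576.3, 283.1, 146.0], [404.4, 333.0, 146.0], [576.0, 340.6, 146.0], [399.4, 390.3, 146.0], [542.2, 396.4, 146.0]]
yaw 0.014 yaw 0.032 yaw 0.044 yaw 0.043 green [305, 177, 6, 76, 297] [307.3 214.4] [[502.3 226.7 142. ]]
yellow [279, 182, 8, 80, 419] [282.3 220.5] [[487.9 281.7 142. ]]
red [254, 181, 6, 77, 367] [256.7 220.9] [[485.9 338.2 142. ]]
blue [228, 183, 6, 77, 386] [231.  221.1] [[484.5 394.9 142. ]]
```

Upper edges are at z≈148, so the lower edges are at about 18. The stand yaw is about 0.098. I start with green, whose only rivals are the white boards, and the crop shows it is the green one. First I go above it and check.

```bash
python3 -m crank '[[-0.7,0.8,0,0,40],[-0.7,0.8,0,0,40],[-0.7,0.8,0,0,40],[-0.65,0.82,0,-0.21,40],[0,0,0.7,0,40],[0,0,0.7,0,40],[0,0,0,0,40],[0,0,0,0,40]]'; python3 look.py w3; python3 - <<'E'
from h import *
# overlay stand model on w2
im=cv2.imread("pics/w2.png"); c=cam("wrist",np.load("pics/w2.npy"))
y=.098; X=np.array([np.cos(y),np.sin(y),0]); Y=np.array([-np.sin(y),np.cos(y),0]); Z=np.array([0,0,1])
for n,t in {"b":(412,117.2,10),"y":(417.5,61.3,10),"g":(423,5.5,10),"r":(428.5,-50.5,10)}.items():
    for xx in (60,160):
        q=[np.array(t)+X*xx+Y*yy+Z*zz for yy,zz in ((-15,83),(-7,58),(-7,3),(7,3),(7,58),(15,83))]
        cv2.polylines(im,[proj(c,q).round().astype(int)],False,(255,0,255),1)
b=cv2.resize(im[200:440,130:400],None,fx=1.48,fy=1.48)
w=cv2.resize(cv2.imread("pics/w3.png")[:,80:560],None,fx=.74,fy=.74)
cv2.imwrite("pics/c3.png",np.hstack([b,w]))
E
```

```text
time: 4.82
tcp_pos: [500.0, 223.4, 349.6]
orientation: [-0.046, 3.141, 0.001]
force: [0.1, -0.3, 0.3]
gripper_width: 40.0
finger_force: 0.0
[[-1.0, -0.029, 0.001, 499.964], [-0.029, 1.0, 0.0, 223.42], [-0.001, 0.0, -1.0, 349.604]] t 4.875
```

View pics/c3.png

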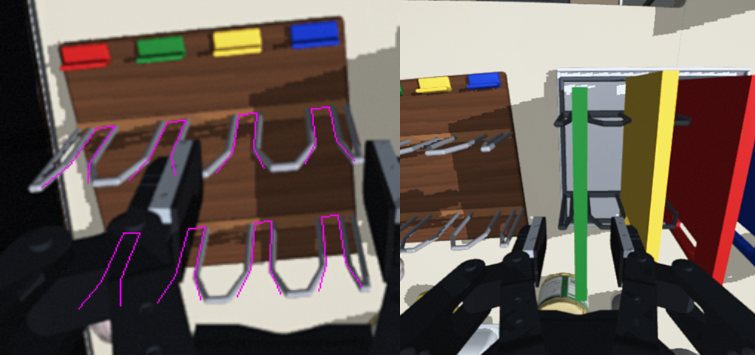

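The left half shows the slot model lying on the wire frames to within a few mm. The right half shows the green strip at column 580, midway between the pads (540/622). Lower, grip and lift.

```bash
python3 -m crank '[[0,0,0.5,0,36],[0,0,0.5,0,36],[0,0,0.5,0,36],[0,0,0,0,36],[0,0,0,0,0],[0,0,0,0,0],[0,0,0,0,0],[0,0,0,0,0]]' 40; python3 -m crank '[[0,0,-0.2,0,0],[0,0,-0.5,0,0],[0,0,-0.8,0,0],[0,0,-0.8,0,0],[0,0,-0.7,0,0],[0,0,-0.7,0,0],[0,0,0,0,0]]'
```

```text
time: 5.88
tcp_pos: [500.4, 223.0, 290.4]
orientation: [-0.044, 3.139, 0.002]
force: [-0.6, -0.1, 6.0]
gripper_width: 9.7
finger_force: 41.0
time: 6.75
tcp_pos: [500.2, 222.8, 438.7]
orientation: [-0.044, 3.138, 0.002]
force: [1.3, -0.2, -2.2]
gripper_width: 9.5
finger_force: 39.9
```

```bash
python3 -m crank '[[-0.11,-0.5,0,0,0],[-0.11,-0.95,0,0,0],[-0.11,-0.95,0,0,0],[-0.11,-0.95,0,0,0],[-0.11,-0.95,0,0,0],[-0.11,-0.88,0,0,0],[0,0,0,-0.49,0],[0,0,0,0,0],[0,0,0,0,0]]'; python3 look.py w4; python3 - <<'E'
from h import *
cv2.imwrite("pics/s4.png",np.hstack([cv2.resize(eyes.read_camera("side")[120:360,180:460],None,fx=1.4,fy=1.4),cv2.resize(cv2.imread("pics/w4.png"),(392,336))]))
E
```

```text
time: 7.88
tcp_pos: [532.0, 16.1, 435.9]
orientation: [0.15, -3.137, 0.0]
force: [-0.9, 0.1, -1.0]
gripper_width: 9.9
finger_force: 40.0
[[-0.995, -0.095, -0.001, 532.019], [-0.095, 0.995, -0.0, 16.119], [0.001, -0.0, -1.0, 435.88]] t 7.925
```

View pics/s4.png

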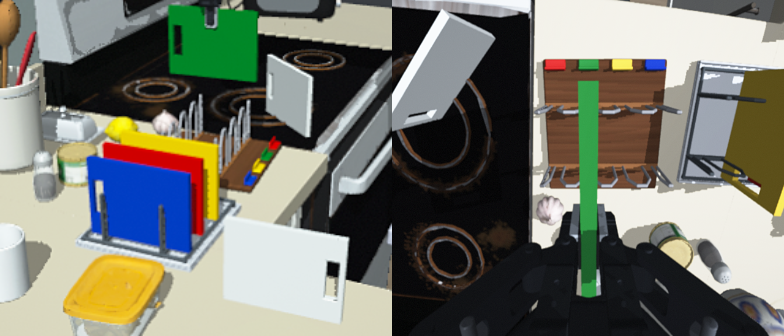

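Side view: the green board hangs upright above the stand. Wrist view: it is in line with the green tag (589,65). Lower in stages.

```bash
python3 -m crank '[[0,0,0.5,0,0],[0,0,0.6,0,0],[0,0,0.6,0,0],[0,0,0.4,0,0],[0,0,0,0,0]]'; python3 -m crank '[[0,0,0.35,0,0],[0,0,0.35,0,0],[0,0,0.3,0,0],[0,0,0,0,0]]';  python3 -m crank '[[0,0,0.2,0,0],[0,0,0.2,0,0],[0,0,0.1,0,0],[0,0,0,0,0]]'
```

```text
time: 8.6
tcp_pos: [531.9, 16.6, 351.6]
orientation: [0.152, -3.136, 0.0]
force: [0.8, -0.1, -1.4]
gripper_width: 9.6
finger_force: 39.9
time: 9.1
tcp_pos: [531.8, 16.4, 311.4]
orientation: [0.152, -3.136, -0.0]
force: [0.9, 0.6, -0.9]
gripper_width: 9.8
finger_force: 40.0
time: 9.6
tcp_pos: [532.1, 16.4, 292.3]
orientation: [0.152, -3.137, 0.0]
force: [0.3, 0.2, -1.5]
gripper_width: 9.4
finger_force: 40.0
```

Smooth, with no contact so far. Creep down to the base.

```bash
python3 -m crank '[[0,0,0.08,0,0],[0,0,0.05,0,0],[0,0,0,0,0]]'; python3 -m crank '[[0,0,0.06,0,0],[0,0,0.05,0,0],[0,0,0,0,0]]'
```

```text
time: 9.98
tcp_pos: [532.1, 16.4, 288.4]
orientation: [-0.152, 3.137, -0.0]
force: [-2.1, 0.0, 5.8]
gripper_width: 9.4
finger_force: 40.9
time: 10.35
tcp_pos: [531.7, 16.4, 288.2]
orientation: [-0.152, 3.133, -0.0]
force: [-14.1, -0.4, 32.5]
gripper_width: 9.4
finger_force: 45.2
```

Seated (32 N up at TCP z=288). Release and rise.

```bash
python3 -m crank '[[0,0,-0.1,0,30],[0,0,0,0,36],[0,0,0,0,36],[0,0,0,0,36],[0,0,-0.5,0,36],[0,0,-0.8,0,36],[0,0,-0.8,0,36],[0,0,0,0,36],[0,0,0,0,36]]'; python3 look.py w5; python3 - <<'E'
from h import *
im=cv2.imread("pics/w5.png"); c=cam("wrist",np.load("pics/w5.npy"))
print([ (b[0].tolist(),b[1].round(1)) for b in blobs(mask(im,"green"),150)])
cv2.imwrite("pics/s5.png",np.hstack([cv2.resize(eyes.read_camera("side")[120:360,180:460],None,fx=1.4,fy=1.4),cv2.resize(im,(392,336))]))
E
```

```text
time: 11.48
tcp_pos: [532.2, 16.4, 370.2]
orientation: [0.152, -3.137, 0.0]
force: [-0.2, 0.1, -0.4]
gripper_width: 35.7
finger_force: 0.0
[[-0.995, -0.096, -0.001, 532.172], [-0.096, 0.995, -0.0, 16.363], [0.001, 0.0, -1.0, 370.201]] t 11.525
[([311, 117, 20, 263, 4382], array([320.7, 238.2])), ([300, 78, 41, 18, 697], array([320.3,  86.2]))]
```

View pics/s5.png

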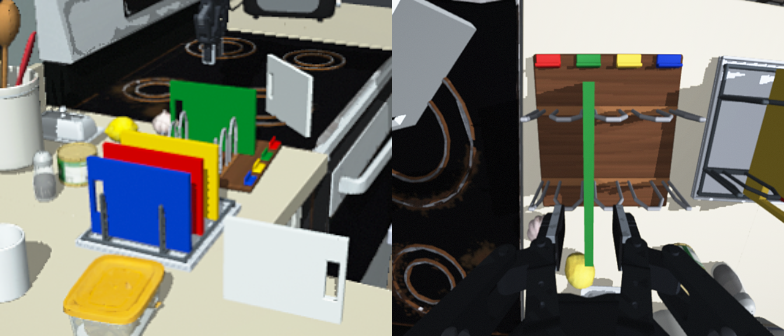

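Green stands upright in its slot in both views: its strip is at (588,170) in line with the green tag (589,60). I check the length offset numerically and move over yellow.

```bash
python3 -m crank '[[0.055,0.6,0,0,36],[0.055,0.9,0,0,36],[0.055,0.9,0,0,36],[0.055,0.9,0,0,36],[0.055,0.9,0,0,36],[0.055,0.9,0,0,36],[0.055,0.9,0,0,36],[0.055,0.67,0,0,36],[0,0,0.3,0.46,36],[0,0,0,0,36]]'; python3 look.py w6; cat > strip.py <<'E'
from h import *
import sys
# strip midline of board <colour> in wrist picture <tag>, intersected with plane z=<z>
tag,col,z=sys.argv[1],sys.argv[2],float(sys.argv[3])
im=cv2.imread(f"pics/{tag}.png"); T=np.load(f"pics/{tag}.npy"); c=cam("wrist",T)
h=cv2.cvtColor(im,cv2.COLOR_BGR2HSV); m=mask(im,col,120,150)
l=blobs(m,150)[0]; print("box",l[0].tolist()); ys,xs=np.where(l[2]); r=np.arange(ys.min()+3,ys.max()-2,4)
px=[(xs[ys==k].mean(),k) for k in r]; P=onz(c,px,z); f=np.polyfit(P[:,0],P[:,1],1)
near=onz(c,[(px[0][0],ys.min())],z)[0]; ctr=near[0]+85
p=np.array([ctr,np.polyval(f,ctr),0])
d=p-T[:3,3]; print("centre",p[:2].round(1),"yaw",f[0].round(3),"tool yaw",np.arctan2(-T[1,0],-T[0,0]).round(3),"shift units xy",(T[:2,:2].T@d[:2]/40).round(3))
E
python3 strip.py w5 green 146; python3 strip.py w6 yellow 148; python3 - <<'E'
from h import *
c=cam("wrist",np.load("pics/w5.npy")); im=cv2.imread("pics/w5.png")
for n in COL:
    b=blobs(mask(im,n),300); b=[x for x in b if x[1][1]<110]; 
    if b: print(n,onz(c,[b[0][1]],22).round(1))
E
```

```text
time: 12.82
tcp_pos: [488.4, 280.4, 357.1]
orientation: [0.053, -3.138, 0.003]
force: [-0.9, 0.5, 0.4]
gripper_width: 35.8
finger_force: 0.0
[[-0.999, -0.034, -0.003, 488.439], [-0.034, 0.999, -0.002, 280.39], [0.003, -0.002, -1.0, 357.106]] t 12.875
box [312, 117, 18, 263, 3831]
centre [531.7  16. ] yaw 0.093 tool yaw 0.097 shift units xy [ 0.013 -0.008]
box [311, 119, 21, 281, 5006]
centre [488.1 280.2] yaw 0.037 tool yaw 0.034 shift units xy [ 0.009 -0.005]
red [[427.6 -50.2  22. ]]
blue [[411.5 115.7  22. ]]
green [[421.8   5.2  22. ]]
yellow [[416.5  60.6  22. ]]
```

All agree within 1 mm. Grip and lift yellow.

```bash
python3 -m crank '[[0,0,0.6,0,36],[0,0,0.6,0,36],[0,0,0.47,0,36],[0,0,0,0,36],[0,0,0,0,0],[0,0,0,0,0],[0,0,0,0,0],[0,0,0,0,0]]' 40; python3 -m crank '[[0,0,-0.2,0,0],[0,0,-0.5,0,0],[0,0,-0.8,0,0],[0,0,-0.8,0,0],[0,0,-0.7,0,0],[0,0,-0.7,0,0],[0,0,0,0,0]]'
```

```text
time: 13.88
tcp_pos: [489.3, 280.4, 293.5]
orientation: [-0.051, 3.139, 0.001]
force: [0.3, -0.6, 5.8]
gripper_width: 9.7
finger_force: 41.4
time: 14.75
tcp_pos: [489.1, 280.4, 442.2]
orientation: [-0.051, 3.138, 0.003]
force: [-0.6, -0.5, -1.5]
gripper_width: 9.4
finger_force: 40.2
```

```bash
python3 -m crank '[[-0.13,-0.5,0,0,0],[-0.13,-0.95,0,0,0],[-0.13,-0.95,0,0,0],[-0.13,-0.95,0,0,0],[-0.13,-0.95,0,0,0],[-0.12,-0.95,0,0,0],[0,0,0,-0.46,0],[0,0,0,0,0],[0,0,0,0,0]]'; python3 look.py w7; python3 strip.py w7 yellow 300
```

```text
time: 15.88
tcp_pos: [526.4, 71.1, 439.4]
orientation: [0.15, -3.137, 0.0]
force: [-0.0, -0.7, -2.4]
gripper_width: 9.4
finger_force: 40.2
[[-0.995, -0.096, -0.001, 526.365], [-0.096, 0.995, -0.0, 71.128], [0.001, -0.0, -1.0, 439.447]] t 15.925
box [305, 115, 32, 310, 8497]
centre [525.4  70.8] yaw 0.096 tool yaw 0.096 shift units xy [ 0.024 -0.007]
```

```bash
python3 -m crank '[[0,0,0.5,0,0],[0,0,0.6,0,0],[0,0,0.6,0,0],[0,0,0.4,0,0],[0,0,0,0,0]]'; python3 -m crank '[[0,0,0.35,0,0],[0,0,0.35,0,0],[0,0,0.3,0,0],[0,0,0.2,0,0],[0,0,0.2,0,0],[0,0,0,0,0]]'; python3 -m crank '[[0,0,0.1,0,0],[0,0,0.08,0,0],[0,0,0.05,0,0],[0,0,0,0,0]]'
```

```text
time: 16.55
tcp_pos: [526.2, 71.6, 355.1]
orientation: [0.152, -3.136, 0.0]
force: [0.4, 0.0, -1.8]
gripper_width: 9.4
finger_force: 40.1
time: 17.3
tcp_pos: [526.4, 71.3, 299.7]
orientation: [0.152, -3.137, 0.0]
force: [-0.1, -0.7, -2.1]
gripper_width: 9.6
finger_force: 40.3
time: 17.8
tcp_pos: [526.4, 71.3, 291.6]
orientation: [-0.152, 3.138, 0.0]
force: [-1.5, -0.4, 2.9]
gripper_width: 9.3
finger_force: 40.7
```

```bash
python3 -m crank '[[0,0,0.05,0,0],[0,0,0,0,0],[0,0,-0.05,0,30],[0,0,0,0,36],[0,0,0,0,36],[0,0,0,0,36],[0,0,-0.5,0,36],[0,0,-0.8,0,36],[0,0,-0.8,0,36],[0,0,0,0,36]]'; python3 look.py w8; python3 strip.py w8 yellow 146; python3 -m crank '[[0.04,0.6,0,0,36],[0.04,0.9,0,0,36],[0.04,0.9,0,0,36],[0.04,0.9,0,0,36],[0.04,0.9,0,0,36],[0.04,0.9,0,0,36],[0.04,0.9,0,0,36],[0.03,0.7,0,0,36],[0,0,0.3,0.38,36],[0,0,0,0,36]]';  python3 look.py w9; python3 strip.py w9 red 148
```

```text
time: 19.05
tcp_pos: [527.1, 71.4, 377.5]
orientation: [-0.152, 3.133, 0.001]
force: [0.3, 0.3, 0.8]
gripper_width: 35.8
finger_force: 0.0
[[-0.995, -0.097, 0.004, 527.147], [-0.097, 0.995, 0.001, 71.448], [-0.004, 0.0, -1.0, 377.527]] t 19.1
box [312, 113, 18, 257, 4072]
centre [525.8  71.1] yaw 0.097 tool yaw 0.097 shift units xy [ 0.034 -0.006]
time: 20.35
tcp_pos: [487.8, 337.0, 360.6]
orientation: [0.07, -3.137, 0.004]
force: [-0.4, -0.8, 0.3]
gripper_width: 36.3
finger_force: 0.0
[[-0.999, -0.045, -0.003, 487.817], [-0.045, 0.999, -0.002, 337.041], [0.004, -0.002, -1.0, 360.581]] t 20.4
box [312, 122, 20, 274, 4716]
centre [488.8 336.3] yaw 0.038 tool yaw 0.045 shift units xy [-0.025 -0.021]
```

Yellow is seated and centred. Take red.

```bash
python3 -m crank '[[-0.02,-0.02,0.6,0,36],[0,0,0.6,0,36],[0,0,0.55,0,36],[0,0,0,0,36],[0,0,0,0,0],[0,0,0,0,0],[0,0,0,0,0],[0,0,0,0,0]]' 40; python3 -m crank '[[0,0,-0.2,0,0],[0,0,-0.5,0,0],[0,0,-0.8,0,0],[0,0,-0.8,0,0],[0,0,-0.8,0,0],[0,0,-0.8,0,0],[0,0,0,0,0]]'
```

```text
time: 21.4
tcp_pos: [489.5, 336.3, 294.5]
orientation: [-0.069, 3.139, 0.002]
force: [0.4, -0.7, 6.0]
gripper_width: 9.1
finger_force: 41.5
time: 22.28
tcp_pos: [489.3, 336.3, 451.3]
orientation: [-0.069, 3.138, 0.004]
force: [-0.4, 0.4, -2.1]
gripper_width: 9.7
finger_force: 40.3
```

```bash
python3 -m crank '[[-0.08,-0.5,0,0,0],[-0.08,-0.95,0,0,0],[-0.08,-0.95,0,0,0],[-0.08,-0.95,0,0,0],[-0.08,-0.95,0,0,0],[-0.08,-0.95,0,0,0],[-0.08,-0.95,0,0,0],[-0.08,-0.95,0,0,0],[-0.08,-0.95,0,0,0],[-0.06,-0.95,0,0,0]]'; python3 -m crank '[[0,-0.38,0,0,0],[0,0,0,-0.39,0],[0,0,0,0,0],[0,0,0,0,0]]'; python3 look.py w10; python3 strip.py w10 red 308
```

```text
time: 23.52
tcp_pos: [535.5, -26.2, 447.1]
orientation: [0.067, -3.138, 0.0]
force: [0.9, -0.4, -1.9]
gripper_width: 9.2
finger_force: 40.3
time: 24.02
tcp_pos: [536.5, -39.1, 448.5]
orientation: [0.153, -3.137, -0.0]
force: [-0.6, -0.1, -1.9]
gripper_width: 9.2
finger_force: 40.3
[[-0.995, -0.098, -0.001, 536.545], [-0.098, 0.995, 0.0, -39.089], [0.001, 0.0, -1.0, 448.546]] t 24.075
box [305, 115, 33, 273, 7291]
centre [535.7 -39.5] yaw 0.095 tool yaw 0.098 shift units xy [ 0.023 -0.008]
```

```bash
python3 -m crank '[[0,0,0.5,0,0],[0,0,0.6,0,0],[0,0,0.6,0,0],[0,0,0.4,0,0],[0,0,0.2,0,0],[0,0,0,0,0]]'; python3 -m crank '[[0,0,0.35,0,0],[0,0,0.35,0,0],[0,0,0.3,0,0],[0,0,0.2,0,0],[0,0,0.2,0,0],[0,0,0,0,0]]'; python3 -m crank '[[0,0,0.1,0,0],[0,0,0.08,0,0],[0,0,0.05,0,0],[0,0,0,0,0]]'
```

```text
time: 24.82
tcp_pos: [536.7, -39.2, 357.0]
orientation: [0.154, -3.137, -0.0]
force: [0.6, 0.2, -2.5]
gripper_width: 9.5
finger_force: 40.2
time: 25.58
tcp_pos: [536.6, -39.3, 300.4]
orientation: [0.154, -3.137, -0.0]
force: [-0.2, 0.6, -2.0]
gripper_width: 9.6
finger_force: 40.3
time: 26.08
tcp_pos: [536.7, -39.4, 292.5]
orientation: [-0.154, 3.137, -0.0]
force: [-1.7, 0.2, 2.1]
gripper_width: 9.3
finger_force: 40.9
```

```bash
python3 -m crank '[[0,0,0.05,0,0],[0,0,0,0,0],[0,0,-0.05,0,30],[0,0,0,0,36],[0,0,0,0,36],[0,0,0,0,36],[0,0,-0.5,0,36],[0,0,-0.8,0,36],[0,0,-0.8,0,36],[0,0,0,0,36]]'; python3 look.py w11; python3 strip.py w11 red 146; python3 -m crank '[[0.02,0.6,0,0,36],[0.02,0.95,0,0,36],[0.02,0.95,0,0,36],[0.02,0.95,0,0,36],[0.02,0.95,0,0,36],[0.02,0.95,0,0,36],[0.02,0.95,0,0,36],[0.02,0.95,0,0,36],[0.02,0.95,0,0,36],[0.02,0.95,0,0,36]]'; python3 -m crank '[[0.05,0.95,0,0,36],[0,0.8,0,0,36],[0,0,0.3,0.39,36],[0,0,0,0,36]]'; python3 look.py w12; python3 strip.py w12 blue 148
```

```text
time: 27.32
tcp_pos: [537.4, -39.4, 378.4]
orientation: [-0.154, 3.133, -0.001]
force: [-0.5, 0.3, 0.2]
gripper_width: 36.1
finger_force: 0.0
[[-0.995, -0.098, 0.004, 537.383], [-0.098, 0.995, -0.0, -39.386], [-0.004, -0.001, -1.0, 378.357]] t 27.375
box [312, 113, 20, 257, 4317]
centre [536.  -39.7] yaw 0.097 tool yaw 0.098 shift units xy [ 0.034 -0.004]
time: 28.62
tcp_pos: [492.5, 325.3, 374.1]
orientation: [0.154, -3.136, 0.002]
force: [-0.0, -0.2, 0.6]
gripper_width: 35.9
finger_force: 0.0
time: 29.12
tcp_pos: [483.7, 393.8, 361.2]
orientation: [0.071, -3.137, 0.004]
force: [-0.5, -0.6, -0.2]
gripper_width: 36.3
finger_force: 0.0
[[-0.999, -0.045, -0.003, 483.664], [-0.045, 0.999, -0.003, 393.783], [0.004, -0.003, -1.0, 361.19]] t 29.175Traceback (most recent call last):
  File "strip.py", line 7, in <module>
    l=blobs(m,150)[0]; print("box",l[0].tolist()); ys,xs=np.where(l[2]); r=np.arange(ys.min()+3,ys.max()-2,4)
      ~~~~~~~~~~~~^^^
IndexError: list index out of range
```

Red is centred too. Blue's strip is just darker than my threshold, so I lower the threshold.

```bash
sed -i 's/col,120,150)/col,120,float(sys.argv[4]) if len(sys.argv)>4 else 150)/' strip.py; python3 strip.py w12 blue 148 90; cp pics/w12.png pics/b12.png
```

```text
box [310, 119, 21, 275, 4805]
centre [483.3 392.2] yaw 0.038 tool yaw 0.045 shift units xy [ 0.011 -0.04 ]
```

View pics/b12.png

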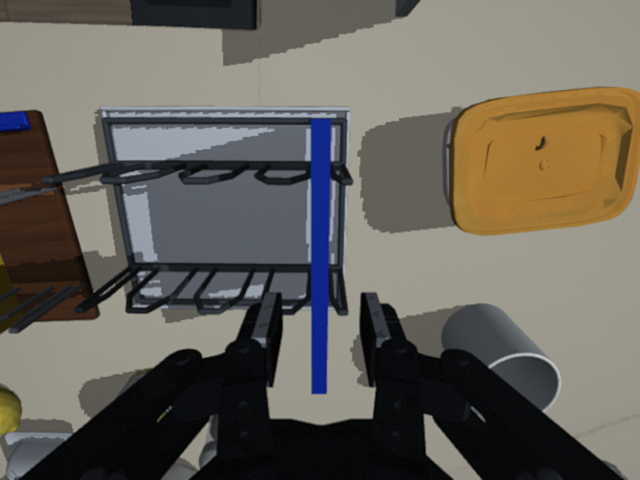

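The blue strip runs (320,120)–(319,390), midway between the pads (268/372), and the tub at (548,160) is clear of the fingers. Grip.

```bash
python3 -m crank '[[0,-0.04,0.6,0,36],[0,0,0.6,0,36],[0,0,0.55,0,36],[0,0,0,0,36],[0,0,0,0,0],[0,0,0,0,0],[0,0,0,0,0],[0,0,0,0,0]]' 40; python3 -m crank '[[0,0,-0.2,0,0],[0,0,-0.5,0,0],[0,0,-0.8,0,0],[0,0,-0.8,0,0],[0,0,-0.8,0,0],[0,0,-0.8,0,0],[0,0,0,0,0]]'
```

```text
time: 30.18
tcp_pos: [484.5, 392.1, 295.3]
orientation: [-0.069, 3.139, 0.002]
force: [0.7, -0.9, 6.2]
gripper_width: 9.2
finger_force: 41.5
time: 31.05
tcp_pos: [484.2, 392.1, 452.5]
orientation: [-0.069, 3.138, 0.004]
force: [0.8, 0.1, -2.2]
gripper_width: 9.3
finger_force: 40.4
```

```bash
python3 -m crank '[[-0.08,-0.5,0,0,0],[-0.08,-0.9,0,0,0],[-0.08,-0.9,0,0,0],[-0.08,-0.9,0,0,0],[-0.08,-0.9,0,0,0],[-0.08,-0.9,0,0,0],[-0.08,-0.9,0,0,0],[-0.07,-0.76,0,0,0],[0,0,0,-0.39,0],[0,0,0,0,0]]'; python3 -m crank '[[0,0,0,0,0]]'; python3 look.py w13; python3 strip.py w13 blue 308 90
```

```text
time: 32.3
tcp_pos: [520.6, 125.7, 448.4]
orientation: [0.151, -3.135, 0.001]
force: [-0.4, 0.1, -1.8]
gripper_width: 9.5
finger_force: 40.4
time: 32.42
tcp_pos: [520.7, 126.7, 449.0]
orientation: [0.153, -3.136, 0.001]
force: [-0.1, 0.3, -1.5]
gripper_width: 9.7
finger_force: 40.4
[[-0.995, -0.097, -0.001, 520.749], [-0.097, 0.995, -0.0, 126.682], [0.001, -0.0, -1.0, 449.037]] t 32.475
box [305, 113, 33, 312, 8644]
centre [519.2 126.2] yaw 0.096 tool yaw 0.097 shift units xy [ 0.039 -0.007]
```

```bash
python3 -m crank '[[0,0,0.5,0,0],[0,0,0.6,0,0],[0,0,0.6,0,0],[0,0,0.4,0,0],[0,0,0.2,0,0],[0,0,0,0,0]]'; python3 -m crank '[[0,0,0.35,0,0],[0,0,0.35,0,0],[0,0,0.3,0,0],[0,0,0.2,0,0],[0,0,0.2,0,0],[0,0,0,0,0]]'; python3 -m crank '[[0,0,0.1,0,0],[0,0,0.08,0,0],[0,0,0.05,0,0],[0,0,0,0,0]]'
```

```text
time: 33.22
tcp_pos: [520.9, 127.0, 357.7]
orientation: [0.154, -3.137, 0.0]
force: [0.3, -0.1, -1.6]
gripper_width: 9.6
finger_force: 40.3
time: 33.98
tcp_pos: [520.8, 126.9, 301.3]
orientation: [0.154, -3.137, 0.0]
force: [0.5, -0.3, -1.7]
gripper_width: 9.3
finger_force: 40.4
time: 34.48
tcp_pos: [520.9, 126.9, 293.4]
orientation: [-0.154, 3.137, 0.0]
force: [-1.7, -0.4, 4.1]
gripper_width: 9.3
finger_force: 41.0
```

```bash
python3 -m crank '[[0,0,0.05,0,0],[0,0,0,0,0],[0,0,-0.05,0,30],[0,0,0,0,36],[0,0,0,0,36],[0,0,0,0,36],[0,0,-0.5,0,36],[0,0,-0.8,0,36],[0,0,-0.8,0,36],[0,0,-0.8,0,36]]'; python3 -m crank '[[0.6,0,-0.5,0,36],[0.8,0,0,0,36],[0,0,0,0,36],[0,0,0,0,36]]';python3 look.py w14; python3 - <<'E'
from h import *
cv2.imwrite("pics/s14.png",np.hstack([cv2.resize(eyes.read_camera("side")[120:360,180:460],None,fx=1.4,fy=1.4),cv2.resize(cv2.imread("pics/w14.png"),(392,336))]))
E
for c in "red 150" "green 100" "yellow 150" "blue 90"; do python3 strip.py w14 ${c% *} 146 ${c#* }; done
```

```text
time: 35.72
tcp_pos: [521.0, 126.9, 409.5]
orientation: [0.154, -3.137, 0.0]
force: [-0.0, -0.2, 0.6]
gripper_width: 36.2
finger_force: 0.0
time: 36.22
tcp_pos: [465.6, 121.5, 428.6]
orientation: [-0.154, 3.137, 0.0]
force: [1.5, -0.1, 0.0]
gripper_width: 36.0
finger_force: 0.0
[[-0.995, -0.098, 0.0, 465.559], [-0.098, 0.995, 0.0, 121.509], [-0.0, 0.0, -1.0, 428.6]] t 36.275
box [113, 302, 27, 80, 871]
centre [624.8 -32.1] yaw 0.097 tool yaw 0.098 shift units xy [-3.585 -4.212]
box [177, 279, 21, 71, 770]
centre [598.2  22.6] yaw 0.1 tool yaw 0.098 shift units xy [-3.058 -2.787]
box [238, 173, 36, 135, 2319]
centre [506.8  70.2] yaw -0.015 tool yaw 0.098 shift units xy [-0.901 -1.377]
box [314, 195, 15, 188, 2397]
centre [519.5 126.7] yaw 0.098 tool yaw 0.098 shift units xy [-1.354 -0.003]
```

View pics/s14.png

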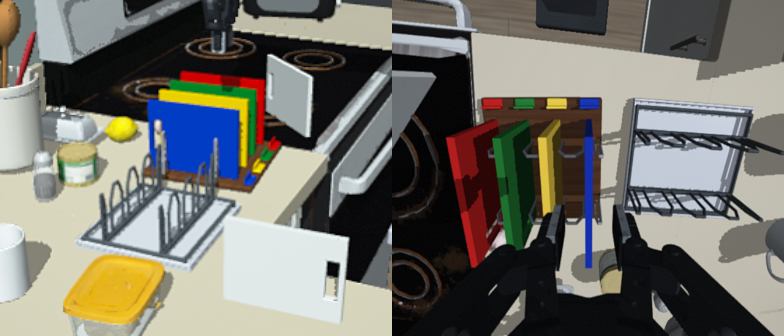

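Both views show all four boards upright, each behind its own tag (left to right in the wrist crop: red 492, green 525, yellow 557, blue 590). The rack is empty, and the tin and tub have not moved. The odd off-axis numbers for red, green and yellow come from faces hidden by the gripper; their close-up checks were within 2 mm.

```bash
python3 -c "
from rig import job; print(job.finish_job())"
```

```text
the job is handed in; nothing more can be done
None
```

All four boards are upright and fully down in the slots of their own colour, the tin and tub were not touched, and the job was handed in at about 36 s; no verdict was returned.

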